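# Weigh down the glued cases

## Task

The lids of the four grey plastic cases have just been glued and need weight while the glue sets. Stand one of the four round black weights upright on the middle of each lid, matched by size (largest weight on the largest case, and so on down), working in order from the largest case to the smallest. Set the weights down gently, do not drop them, and do not push the cases out of place.

Things in the scene. Friction and masses are not known exactly. Their poses are not given: they have to be found in the camera images.
- weight_a: The largest weight: an upright black rubber-coated steel disc with a small bare steel spot in the middle of its flat top, 60 mm in diameter, 30 mm tall, roughly 620 g (varies by up to 15 %). Origin at the centre of its underside, z up.
- case_a: The largest glued case: a closed grey plastic box with a flat lid, loose on the bench, 100 mm long (x) by 72 mm wide (y) by 40 mm tall, roughly 300 g. Origin at the centre of its underside, z up, so the middle of its lid is 40 mm above the origin.
- weight_b: The second largest weight: an upright black rubber-coated steel disc with a small bare steel spot in the middle of its flat top, 48 mm in diameter, 30 mm tall, roughly 400 g (varies by up to 15 %). Origin at the centre of its underside, z up.
- case_b: The second largest glued case: a closed grey plastic box with a flat lid, loose on the bench, 84 mm long (x) by 60 mm wide (y) by 34 mm tall, roughly 200 g. Origin at the centre of its underside, z up, so the middle of its lid is 34 mm above the origin.
- weight_c: The second smallest weight: an upright black rubber-coated steel disc with a small bare steel spot in the middle of its flat top, 37 mm in diameter, 30 mm tall, roughly 240 g (varies by up to 15 %). Origin at the centre of its underside, z up.
- case_c: The second smallest glued case: a closed grey plastic box with a flat lid, loose on the bench, 68 mm long (x) by 50 mm wide (y) by 28 mm tall, roughly 130 g. Origin at the centre of its underside, z up, so the middle of its lid is 28 mm above the origin.
- weight_d: The smallest weight: an upright black rubber-coated steel disc with a small bare steel spot in the middle of its flat top, 27 mm in diameter, 30 mm tall, roughly 130 g (varies by up to 15 %). Origin at the centre of its underside, z up.
- case_d: The smallest glued case: a closed grey plastic box with a flat lid, loose on the bench, 54 mm long (x) by 40 mm wide (y) by 22 mm tall, roughly 80 g. Origin at the centre of its underside, z up, so the middle of its lid is 22 mm above the origin.
Things that resemble listed ones, but are neither listed nor needed, are in the scene too. Leave any orange or purple look-alike of the case_d alone.

How it is judged:
By the outcome, as a careful person would: the job done as asked, in the order asked, and still so for the second after the job is handed in, with the robot touching nothing.
It also fails if it takes over 96 s, if anything falls off the work surface, if the arm or the gripper's body presses on something with over 40 N, if the wrist force passes 120 N, or if a joint passes its speed limit or range.

## Robot

A 7-joint arm with a two-finger parallel gripper is mounted at the origin on the work surface. World frame = base frame: x ahead of the robot, y to its left, z up, the work surface at z = 0. Lengths are in m, angles in degrees, forces in N, time in s.
With the tool pointing down it reaches from about 0.425 to 0.875 m from the base axis. Payload 4.7 kg.
Tool frame: the origin (TCP) lies on the centre line of the jaws, within the pads' length; the fingertips stand 14 mm ahead of it and the grasp point (between the pads) lies 5 mm behind it; z points along the fingers, y is the line along which they close (so a half turn about z gives the same grasp; the last joint's range is limited). The gripper opens to 87 mm and grips with 3 to 60 N. Pads are 19 mm wide; open, the fingers measure 117 mm over their backs; the gripper's body (75 mm by 190 mm) begins 51 mm behind the grasp point.
Start: joints at [-72.187, 18.392, -4.016, 83.108, 1.295, 78.541, -3.26], TCP at [0.19, 0.622, 0.237] pointing down, gripper open.
Joint ranges: [-163.93, 163.93], [-17.29, 119.83], [-79.2, 71.16], [3.27, 140.29], [-89.18, 269.18], [5.43, 117.66], [-154.24, 154.24]. Speed limits (degrees/s): [147.25, 147.25, 180, 180, 180, 180, 180].

## Interface

Orientations are given as [roll, pitch, yaw] about the fixed x, y, z axes, in that order (R = Rz(yaw) Ry(pitch) Rx(roll)).
In Python, from cell import env gives the robot as it stands.
- The arm moves only by the tool jog_arm, never from a script. Its argument "motion" is a list that holds one entry, the list of rows, each a list of 7 numbers: the shift along the tool's x, y, z in units of 0.1 m (1.0 is 0.1 m), then the turn, a rotation vector about the tool's x, y, z in units of 180 degrees (1.0 is 180 degrees), then the closure, from 0 (fully open) to 1 (shut). A call has 1 to 5 rows; each row is the pose to reach, as a shift and turn from the pose commanded when the call began, along the tool's axes at that moment, turning the shorter way round; what a row does not reach only later rows make up. A row lasts 1/10 s, in which the tool goes at most 50 mm and 8.59 degrees, less where a joint would pass 70% of its speed; a pose out of reach is approached as far as the arm can. A call with a number of a shift or a turn outside -1 to 1 is refused whole. A call with a gripper value outside its range is refused whole. The fingers move at their own pace and stop on an object; "grip_force" is the grip in N (left out, the last holds). Time passes only in rows, so rows that repeat a pose let the fingers close. It gives the time, the measured TCP pose, the force, the opening and the grip force at its end, in the units of the state.
- env.get_obs(): the state, without advancing time (a new reading comes with each control period).
- env.read_camera(name): name is "scene" or "top" or "wrist"; returns (picture, depth): 480x640x3 uint8, red, green, blue; 480x640 float32, m along the optical axis (not along the pixel's ray), 0 where there is no reading.
- env.camera_info(name): a dict with "camera_matrix" (3x3 intrinsics, pixels), "origin" and "orientation" of the camera in the world; the wrist camera has in their place "mount" (4x4, takes a point from camera to tool coordinates, whose origin is the TCP and whose axes are the flange's). Camera axes: x right, y down, z forward; pixel columns grow to the right and rows downward; lengths in m; the calibration is good to about 2 mm. A picture is of the moment at which its call begins: read the wrist's pose just before it. camera_info takes no time and is no camera call.
- env.sign_off(): hands the job in; it is judged then, once.
The state is a dict: "time_s": time; "qpos": joint angles; "joint_velocities": joint speeds; "effort": joint torques, N m; "tool_pos": TCP position; "tool_rot": TCP orientation; "force": force on the tool from outside, world axes, zero at the start; "wrist_torque": the same for the moment, N m; "grip_width": finger opening in m; "grasp_force": force on a finger pad.
Only numpy, scipy, OpenCV 4.12 (cv2) and the standard library are available. Lean on these libraries where they do the work, as an engineer would, in place of code of your own. Each camera call takes 0.05 s, during which the arm holds its last target. There are 200 camera calls.

## Working session

There is one attempt and no reset: what is moved stays moved. The work goes in short steps, Python scripts to look and compute and a tool call to move; the robot and the scene stay as the last step left them, time stands still between calls to the robot, and variables do not carry over. Pictures are saved under pics/ and viewed, at most 14 in all, crops included, and the job is handed in when it is done.

Besides the shell and the picture viewer there is one more tool, called after ">>>" by a JSON object that holds its "name" and its "arguments". jog_arm: Moves the arm, as the interface text tells. Shifts and turns lie within -1 to 1; 1 stands for 0.1 m of shift or 180 degrees of turn. Its arguments: {"type":"object","properties":{"motion":{"type":"array","items":{"type":"array","items":{"type":"array","items":{"type":"number"}}}},"grip_force":{"type":"number"}},"required":["motion"]}

```bash
mkdir -p pics; python3 - <<'E'
from cell import env
import cv2,numpy as np
print(env.get_obs())
for n in("top","scene"):
    im,d=env.read_camera(n);cv2.imwrite(f"pics/{n}0.png",im[:,:,::-1]);np.save(f"pics/{n}0.npy",d)
for n in("top","scene","wrist"):print(n,env.camera_info(n))
E
```

```text
{'time_s': 0.0, 'qpos': array([-72.1869163 ,  18.43972036,  -4.01558997,  83.17485248,
         1.29252948,  78.54009243,  -3.2609612 ]), 'joint_velocities': array([ 0.0271828 ,  0.09531987, -0.0344793 , -0.02007251,  0.03465256,
        0.09347242,  0.03808722]), 'effort': array([ 2.49909465e-05, -4.91291821e+01, -4.04321887e-01, -3.12515116e+01,
       -6.40980061e-02,  4.40289569e-02,  1.86002562e-04]), 'tool_pos': array([0.18997727, 0.62106962, 0.23545442]), 'tool_rot': array([-1.79890440e+02,  3.27878626e-03,  1.62995269e+02]), 'force': array([-0.0272475 , -0.07678785,  0.66198424]), 'wrist_torque': array([ 0.01367592,  0.03102799, -0.00267356]), 'grasp_force': 0.0, 'grip_width': 0.08689869399645253}
top {'camera_matrix': array([[507.92227905,   0.        , 315.27914495],
       [  0.        , 507.92227905, 244.01253667],
       [  0.        ,   0.        ,   1.        ]]), 'origin': array([0.30130116, 0.04860658, 1.1215835 ]), 'orientation': array([-1.67923303e+02, -9.86829610e-02, -8.25922550e+01])}
scene {'camera_matrix': array([[463.02041909,   0.        , 322.19534017],
       [  0.        , 463.02041909, 239.49646343],
       [  0.        ,   0.        ,   1.        ]]), 'origin': array([ 1.45436442, -0.52341791,  0.72236039]), 'orientation': array([-1.21641284e+02,  2.10830419e-02,  5.81405168e+01])}
wrist {'camera_matrix': array([[401.44215843,   0.        , 326.80361369],
       [  0.        , 401.44215843, 239.12223462],
       [  0.        ,   0.        ,   1.        ]]), 'mount': array([[ 4.35878005e-04, -9.62760766e-01, -2.70354431e-01,
         7.35821907e-02],
       [ 9.99999890e-01,  4.67004478e-04, -5.08060176e-05,
         5.26066619e-04],
       [ 1.75170770e-04, -2.70354379e-01,  9.62760863e-01,
        -1.47405236e-01],
       [ 0.00000000e+00,  0.00000000e+00,  0.00000000e+00,
         1.00000000e+00]])}
```

View pics/top0.png

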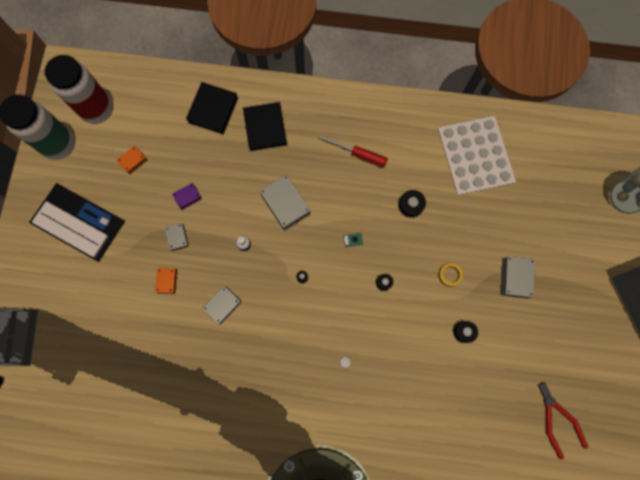

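View pics/scene0.png

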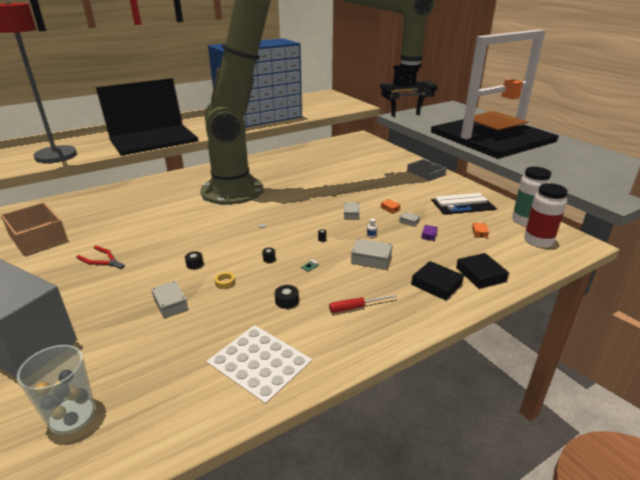

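Top view: the weights are at a (412,203), b (465,331), c (384,282) and d (302,276). The grey cases are at a (285,202), b (518,277), c (222,305) and d (176,236). The orange boxes (131,159) and (166,281) and the purple one (187,196) are look-alikes to leave alone. The scene view agrees with this. Next I measure in both views.

```bash
cat > h.py <<'E'
from cell import env
import cv2,numpy as np
from scipy.spatial.transform import Rotation as R
def cam(n,obs=None):
    i=env.camera_info(n);K=i["camera_matrix"]
    if n=="wrist":
        M=i["mount"];Rt=R.from_euler('xyz',obs["tool_rot"],degrees=True).as_matrix()
        return K,Rt@M[:3,:3],Rt@M[:3,3]+obs["tool_pos"]
    return K,R.from_euler('xyz',i["orientation"],degrees=True).as_matrix(),i["origin"]
def cloud(c,d):
    K,Rm,o=c;v,u=np.mgrid[:d.shape[0],:d.shape[1]]
    p=np.stack([(u-K[0,2])/K[0,0]*d,(v-K[1,2])/K[1,1]*d,d],-1)
    return p@Rm.T+o
def onplane(c,uv,z):
    K,Rm,o=c;uv=np.atleast_2d(np.asarray(uv,float))
    r=np.c_[(uv-K[:2,2])/np.diag(K)[:2],np.ones(len(uv))]@Rm.T
    return o+r*((z-o[2])/r[:,2])[:,None]
def proj(c,p):
    K,Rm,o=c;q=(np.asarray(p)-o)@Rm@K.T;return q[:2]/q[2]
def tri(c1,u1,c2,u2):
    A=[];b=[]
    for c,u in((c1,u1),(c2,u2)):
        r=onplane(c,u,0)[0]-c[2];r/=np.linalg.norm(r);P=np.eye(3)-np.outer(r,r);A.append(P);b.append(P@c[2])
    x=np.linalg.lstsq(np.vstack(A),np.hstack(b),rcond=None)[0]
    return x
E
cat > m1.py <<'E'
from h import *
T=dict(wa=(412,203,.03),wb=(465,331,.03),wc=(384,282,.03),wd=(302,276,.03),ca=(285,202,.04),cb=(518,277,.034),cc=(222,305,.028),cd=(176,236,.022))
ct=cam("top");cs=cam("scene");im=cv2.imread("pics/top0.png");sc=cv2.imread("pics/scene0.png")
P=cloud(ct,np.load("pics/top0.npy"));PS=cloud(cs,np.load("pics/scene0.npy"))
print("table z",np.median(P[150:330,330:370,2]),np.median(PS[250:300,230:260,2]))
for n,(u,v,h) in T.items():
    c0=onplane(ct,(u,v),h)[0]
    out=[n,(c0*1000).round()]
    for Q in(P,PS):
        z=Q[...,2];near=np.hypot(Q[...,0]-c0[0],Q[...,1]-c0[1])<(.075 if n=='ca' else .055)
        m=near&(z>.010);zt=np.percentile(z[m],85) if m.any() else 0
        m=near&(z>zt-.006);q=Q[m][:,:2].astype(np.float32)*1000
        k,l=cv2.connectedComponents(m.astype(np.uint8));
        b=max(range(1,k),key=lambda j:(l==j).sum());q=Q[l==b][:,:2].astype(np.float32)*1000
        r=cv2.minAreaRect(q);out.append((round(zt*1000,1),np.round(r[0],1),np.round(r[1],1),round(r[2],1),(l==b).sum()))
    print(*out,'r=%.3f'%np.hypot(*c0[:2]))
big=[cv2.resize(im[v-40:v+40,u-50:u+50],(250,200),interpolation=2) for u,v,_ in T.values()]
cv2.imwrite("pics/crops.png",np.vstack([np.hstack(big[i:i+3]) for i in(0,3)]+[np.hstack(big[6:]+[big[0]*0])]))
E
python3 m1.py
```

```text
table z -0.00013642808966574105 0.0007473855486536118
wa [ 654. -126.   30.] (np.float64(31.7), array([ 655.8, -127.6]), array([58.7, 58.7]), 52.9, np.int64(526)) (np.float64(31.5), array([ 659.8, -131.2]), array([55.6, 59. ]), 60.6, np.int64(320)) r=0.666
wb [ 387. -262.   30.] (np.float64(31.6), array([ 385.9, -267.2]), array([46.5, 46.5]), 49.2, np.int64(393)) (np.float64(31.6), array([ 387.3, -268.6]), array([47. , 46.1]), 44.4, np.int64(155)) r=0.468
wc [469. -81.  30.] (np.float64(31.6), array([469.7, -83.8]), array([35.2, 35.2]), 6.3, np.int64(223)) (np.float64(31.2), array([473., -86.]), array([35.5, 34.2]), 5.4, np.int64(94)) r=0.476
wd [459.  96.  30.] (np.float64(31.7), array([458.2,  97.2]), array([24.6, 24. ]), 7.5, np.int64(111)) (np.float64(30.7), array([461.1,  94.1]), array([24.3, 28.3]), 41.7, np.int64(46)) r=0.469
ca [617. 155.  40.] (np.float64(41.8), array([619.4, 156.3]), array([101.2,  72.3]), 40.2, np.int64(1381)) (np.float64(41.3), array([622. , 153.7]), array([99.4, 81.4]), 40.5, np.int64(569)) r=0.636
cb [ 517. -367.   34.] (np.float64(35.2), array([ 518.1, -371.9]), array([83.7, 62.2]), 0.5, np.int64(1053)) (np.float64(35.8), array([ 519.5, -374.3]), array([87.3, 60.8]), 0.2, np.int64(589)) r=0.634
cc [375. 258.  28.] (np.float64(30.1), array([374.9, 260.5]), array([51.2, 67.7]), 55.9, np.int64(710)) (np.float64(29.5), array([375.2, 258.2]), array([49. , 74.3]), 54.8, np.int64(177)) r=0.455
cd [513. 386.  22.] (np.float64(24.1), array([512.3, 387.4]), array([55. , 40.5]), 23.2, np.int64(416)) (np.float64(23.2), array([515.9, 382.8]), array([54.1, 44.3]), 26.2, np.int64(128)) r=0.642
```

View pics/crops.png

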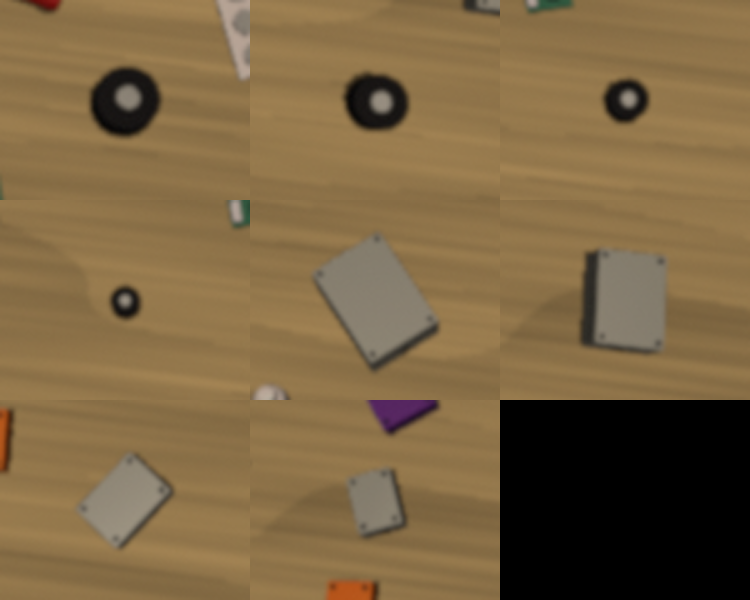

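All eight match the listed sizes and heights (weights about 31 mm tall and 59/47/35/25 mm across, lids at 42/35/30/24 mm). All are within reach, and the orange and purple boxes are excluded. First I turn the tool to yaw 90, so that tool x is world +y and tool y is world +x, then start moving.

>>> {"name": "jog_arm", "arguments": {"motion": [[[0,0,0,0,0,0.046,0],[0,0,0,0,0,0.092,0],[0,0,0,0,0,0.138,0],[0,0,0,0,0,0.184,0],[0,0,0,0,0,0.23,0]]], "grip_force": 40}}

```text
time_s: 0.6
tool_pos: [0.19, 0.6213, 0.2359]
tool_rot: [-180.0, 0.0, 121.3]
force: [-0.5, 0.3, -0.3]
grip_width: 0.0869
grasp_force: 0.0
```

>>> {"name": "jog_arm", "arguments": {"motion": [[[0,0,0,0,0,0.045,0],[0,0,0,0,0,0.09,0],[0,0,0,0,0,0.135,0],[0,0,0,0,0,0.1755,0]]]}}

```text
time_s: 1.0
tool_pos: [0.19, 0.6213, 0.2359]
tool_rot: [-180.0, 0.1, 89.7]
force: [1.2, 0.5, 0.8]
grip_width: 0.0869
grasp_force: 0.0
```

>>> {"name": "jog_arm", "arguments": {"motion": [[[-0.31,0.19,0,0,0,0,0],[-0.62,0.38,0,0,0,0,0],[-0.94,0.58,0,0,0,0,0]]]}}

```text
time_s: 1.3
tool_pos: [0.2483, 0.5264, 0.2358]
tool_rot: [-180.0, 0.1, 90.1]
force: [1.1, -0.5, -0.2]
grip_width: 0.0872
grasp_force: 0.0
```

>>> {"name": "jog_arm", "arguments": {"motion": [[[-0.31,0.19,0,0,0,0,0],[-0.62,0.38,0,0,0,0,0],[-0.94,0.58,0,0,0,0,0]]]}}

```text
time_s: 1.6
tool_pos: [0.3065, 0.4321, 0.2362]
tool_rot: [-180.0, 0.0, 90.0]
force: [0.4, 0.3, -0.8]
grip_width: 0.087
grasp_force: 0.0
```

>>> {"name": "jog_arm", "arguments": {"motion": [[[-0.31,0.19,0,0,0,0,0],[-0.62,0.38,0,0,0,0,0],[-0.94,0.58,0,0,0,0,0]]]}}

```text
time_s: 1.9
tool_pos: [0.3645, 0.3382, 0.2363]
tool_rot: [-180.0, 0.0, 90.0]
force: [0.5, 0.5, -0.8]
grip_width: 0.0874
grasp_force: 0.0
```

>>> {"name": "jog_arm", "arguments": {"motion": [[[-0.31,0.19,0,0,0,0,0],[-0.62,0.38,0,0,0,0,0],[-0.94,0.58,0,0,0,0,0]]]}}

```text
time_s: 2.2
tool_pos: [0.4224, 0.2442, 0.2363]
tool_rot: [-180.0, -0.0, 90.0]
force: [0.8, 0.4, 0.4]
grip_width: 0.0869
grasp_force: 0.0
```

>>> {"name": "jog_arm", "arguments": {"motion": [[[-0.31,0.19,0,0,0,0,0],[-0.62,0.38,0,0,0,0,0],[-0.94,0.58,0,0,0,0,0]]]}}

```text
time_s: 2.5
tool_pos: [0.4804, 0.1503, 0.2363]
tool_rot: [-180.0, -0.0, 90.0]
force: [0.6, 1.2, -0.6]
grip_width: 0.0869
grasp_force: 0.0
```

>>> {"name": "jog_arm", "arguments": {"motion": [[[-0.31,0.19,0,0,0,0,0],[-0.62,0.38,0,0,0,0,0],[-0.94,0.58,0,0,0,0,0]]]}}

```text
time_s: 2.8
tool_pos: [0.5384, 0.0565, 0.2363]
tool_rot: [-180.0, -0.0, 90.0]
force: [-0.4, 0.4, -0.0]
grip_width: 0.0867
grasp_force: 0.0
```

>>> {"name": "jog_arm", "arguments": {"motion": [[[-0.31,0.19,0,0,0,0,0],[-0.62,0.38,0,0,0,0,0],[-0.94,0.58,0,0,0,0,0]]]}}

```text
time_s: 3.1
tool_pos: [0.5965, -0.0373, 0.2362]
tool_rot: [-180.0, -0.0, 90.0]
force: [0.2, 0.6, -0.9]
grip_width: 0.087
grasp_force: 0.0
```

>>> {"name": "jog_arm", "arguments": {"motion": [[[-0.31,0.2,0,0,0,0,0],[-0.62,0.4,0,0,0,0,0],[-0.94,0.6,0,0,0,0,0],[-0.94,0.6,0,0,0,0,0]]]}}

```text
time_s: 3.5
tool_pos: [0.6563, -0.1369, 0.2353]
tool_rot: [-179.9, 0.3, 89.6]
force: [0.1, -0.8, -0.6]
grip_width: 0.0873
grasp_force: 0.0
```

```bash
cat > w.py <<'E'
from h import *
import sys
def look(names,view=None):
    A=dict(wa=(656,-128),wb=(386,-267),wc=(470,-84),wd=(458,97),ca=(619,156),cb=(518,-372),cc=(375,260),cd=(512,387))
    H=dict(wa=.03,wb=.03,wc=.03,wd=.03,ca=.04,cb=.034,cc=.028,cd=.022)
    D=dict(wa=60,wb=48,wc=37,wd=27)
    o=env.get_obs();im,d=env.read_camera("wrist");c=cam("wrist",o);P=cloud(c,d)
    if view:cv2.imwrite(f"pics/{view}.png",im[:,:,::-1])
    print("t",o["time_s"],"tcp",o["tool_pos"].round(4),"rot",o["tool_rot"].round(2),"table",round(float(np.median(P[(np.abs(P[...,2])<.008)&(d>0)][:,2])),4))
    hsv=cv2.cvtColor(im,cv2.COLOR_RGB2HSV)
    for n in names:
        ax=np.array(A[n])/1000;h=H[n]
        near=(np.hypot(P[...,0]-ax[0],P[...,1]-ax[1])<(.07 if n[0]=='c' else .04))&(d>0)
        m=near&(P[...,2]>h-.008)&(P[...,2]<h+.008)
        k,l=cv2.connectedComponents(m.astype(np.uint8))
        b=max(range(1,k),key=lambda j:(l==j).sum());m=l==b
        zt=np.median(P[m][:,2]);m&=P[...,2]>zt-.004
        q=P[m][:,:2].astype(np.float32)*1000
        r=cv2.minAreaRect(q);print(n,"z %.1f"%(zt*1000),"rect",np.round(r[0],1),np.round(r[1],1),round(r[2],1))
        # colour check on the plane: outline/spot
        if n[0]=='w':
            u0=proj(c,[*ax,h]);s=(near&(hsv[...,2]>85)&(hsv[...,1]<60)).astype(np.uint8)
            s&=cv2.erode(m.astype(np.uint8),np.ones((5,5)))
            k,l,st,ce=cv2.connectedComponentsWithStats(s)
            if k>1:
                b=1+np.argmax(st[1:,4]);print("  spot px",ce[b].round(1),st[b,4],"->",(onplane(c,ce[b],h)[0]*1000).round(1))
if __name__=="__main__":look(sys.argv[2:],sys.argv[1])
E
python3 w.py w0 wa
```

```text
t 3.5 tcp [ 0.6563 -0.1369  0.2353] rot [-179.92    0.3    89.59] table -0.0006
wa z 29.3 rect [ 657.1 -128.4] [59.2 59.1] 65.0
  spot px [327.4 201.3] 376 -> [ 657.2 -127.7   30. ]
```

View pics/w0.png

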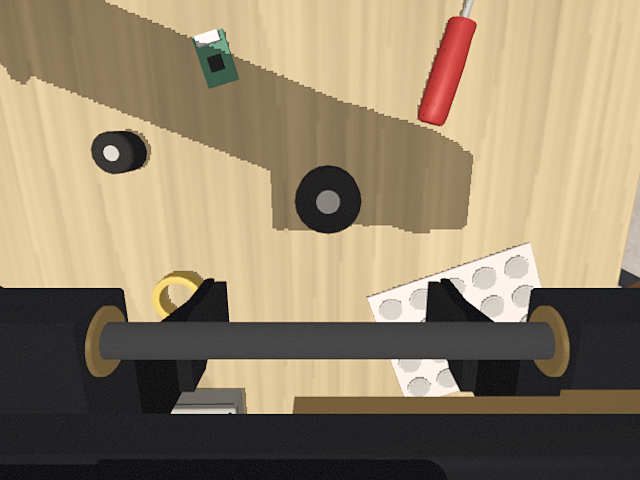

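The picture shows weight_a at (328,201), with its steel spot centred. Its position is (657.1, -128.1) mm with the top at 29.3 mm, so the size and height match.

```bash
python3 w.py w1 wa
```

```text
t 3.55 tcp [ 0.6558 -0.1338  0.2354] rot [-1.7988e+02  1.3000e-01  8.9720e+01] table -0.0006
wa z 29.3 rect [ 657.1 -128.5] [58.9 59.2] 45.6
  spot px [328.6 205.4] 419 -> [ 657.6 -127.8   30. ]
```

>>> {"name": "jog_arm", "arguments": {"motion": [[[0.018,0.012,0.3,0,0,0,0],[0.018,0.012,0.65,0,0,0,0],[0.018,0.012,1.0,0,0,0,0]]]}}

```text
time_s: 3.9
tool_pos: [0.6575, -0.1258, 0.1359]
tool_rot: [179.9, -0.1, 90.2]
force: [0.4, -0.2, 0.3]
grip_width: 0.0869
grasp_force: 0.0
```

>>> {"name": "jog_arm", "arguments": {"motion": [[[0,0,0.25,0,0,0,0],[0,0,0.5,0,0,0,0],[0,0,0.65,0,0,0,0],[0,0,0.65,0,0,0,0]]]}}

```text
time_s: 4.3
tool_pos: [0.6558, -0.1263, 0.0693]
tool_rot: [-179.8, -0.1, 90.1]
force: [-0.1, 0.4, 0.4]
grip_width: 0.0871
grasp_force: 0.0
```

>>> {"name": "jog_arm", "arguments": {"motion": [[[0,0,0.13,0,0,0,0],[0,0,0.26,0,0,0,0],[0,0,0.39,0,0,0,0],[0,0,0.5,0,0,0,0],[0,0,0.5,0,0,0,0]]]}}

```text
time_s: 4.8
tool_pos: [0.656, -0.1282, 0.0193]
tool_rot: [-179.8, -0.0, 90.0]
force: [-0.1, -0.2, -0.2]
grip_width: 0.0873
grasp_force: 0.0
```

>>> {"name": "jog_arm", "arguments": {"motion": [[[0,0,0,0,0,0,0],[0,0,0,0,0,0,0.2],[0,0,0,0,0,0,0.4],[0,0,0,0,0,0,0.6],[0,0,0,0,0,0,0.6]]]}}

```text
time_s: 5.3
tool_pos: [0.6576, -0.1285, 0.0219]
tool_rot: [180.0, -0.0, 90.0]
force: [-0.1, 0.0, 0.6]
grip_width: 0.0632
grasp_force: 0.0
```

>>> {"name": "jog_arm", "arguments": {"motion": [[[0,0,0,0,0,0,1],[0,0,0,0,0,0,1],[0,0,0,0,0,0,1],[0,0,0,0,0,0,1]]]}}

```text
time_s: 5.7
tool_pos: [0.6572, -0.1285, 0.0218]
tool_rot: [-180.0, -0.0, 90.0]
force: [-1.9, 0.1, 4.6]
grip_width: 0.0591
grasp_force: 40.0
```

>>> {"name": "jog_arm", "arguments": {"motion": [[[0,0,-0.05,0,0,0,1],[0,0,-0.2,0,0,0,1],[0,0,-0.5,0,0,0,1],[0,0,-0.8,0,0,0,1],[0,0,-1.0,0,0,0,1]]]}}

```text
time_s: 6.2
tool_pos: [0.6581, -0.1289, 0.1241]
tool_rot: [179.9, 0.0, 90.0]
force: [0.2, -0.1, -5.7]
grip_width: 0.0591
grasp_force: 40.0
```

>>> {"name": "jog_arm", "arguments": {"motion": [[[0.14,-0.03,-0.05,0,0,0,1],[0.32,-0.06,-0.1,0,0,0,1],[0.52,-0.1,-0.2,0,0,0,1],[0.72,-0.12,-0.25,0,0,0,1]]]}}

```text
time_s: 6.6
tool_pos: [0.6442, -0.0544, 0.1459]
tool_rot: [-179.9, -0.1, 90.0]
force: [0.2, -0.4, -6.3]
grip_width: 0.059
grasp_force: 40.0
```

>>> {"name": "jog_arm", "arguments": {"motion": [[[0.2,-0.03,-0.05,0,0,0,1],[0.4,-0.06,-0.1,0,0,0,1],[0.6,-0.1,-0.2,0,0,0,1],[0.8,-0.13,-0.25,0,0,0,1]]]}}

```text
time_s: 7.0
tool_pos: [0.6311, 0.0258, 0.1709]
tool_rot: [-179.9, -0.0, 90.1]
force: [-0.2, -0.6, -5.6]
grip_width: 0.0593
grasp_force: 40.0
```

>>> {"name": "jog_arm", "arguments": {"motion": [[[0.2,-0.04,-0.1,0,0,0,1],[0.4,-0.08,-0.2,0,0,0,1],[0.56,-0.11,-0.25,0,0,0,1],[0.62,-0.13,-0.25,0,0,0,1],[0.62,-0.13,-0.25,0,0,0,1]]]}}

```text
time_s: 7.5
tool_pos: [0.6181, 0.0875, 0.1954]
tool_rot: [-179.9, -0.0, 90.2]
force: [-0.5, -0.3, -6.2]
grip_width: 0.0591
grasp_force: 40.0
```

```bash
python3 w.py w2 ca wd;python3 w.py w3 ca
```

```text
t 7.5 tcp [0.6181 0.0875 0.1954] rot [-1.7988e+02 -3.0000e-02  9.0170e+01] table -0.0007
ca z 39.3 rect [620.4 156. ] [100.1  72.2] 40.4
wd z 29.1 rect [459.5  96.1] [26.4 26.2] 69.7
  spot px [126.9 211.4] 122 -> [459.4  96.3  30. ]
t 7.55 tcp [0.6184 0.0856 0.1955] rot [-1.799e+02  4.000e-02  9.006e+01] table -0.0007
ca z 39.3 rect [620.4 156. ] [100.2  72.2] 40.5
```

View pics/w2.png

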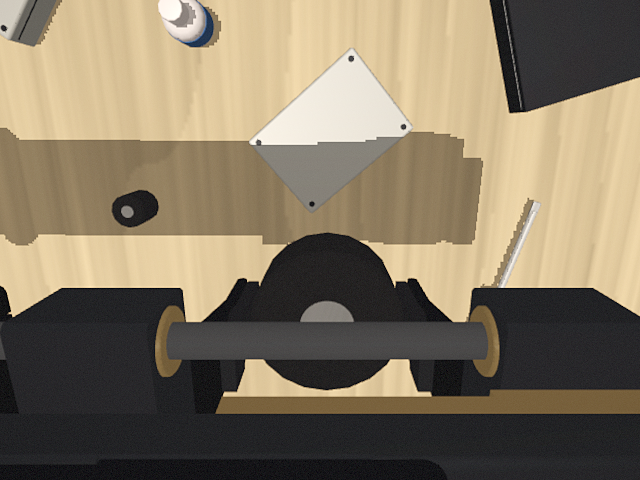

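The lid is fully in view, with corners at (351,50), (408,128), (312,210) and (255,142). Its centre is (620.4, 156.0) mm at a height of 39.3 mm, matching case_a. I go over it and come down.

>>> {"name": "jog_arm", "arguments": {"motion": [[[0.2,0.01,0,0,0,0,1],[0.4,0.015,0,0,0,0,1],[0.6,0.015,0.1,0,0,0,1],[0.702,0.015,0.25,0,0,0,1],[0.702,0.015,0.4,0,0,0,1]]]}}

```text
time_s: 8.1
tool_pos: [0.62, 0.1578, 0.1542]
tool_rot: [-179.9, -0.0, 90.2]
force: [1.2, 0.5, -6.3]
grip_width: 0.0592
grasp_force: 40.0
```

>>> {"name": "jog_arm", "arguments": {"motion": [[[0,0,0.2,0,0,0,1],[0,0,0.4,0,0,0,1],[0,0,0.6,0,0,0,1],[0,0,0.7,0,0,0,1],[0,0,0.75,0,0,0,1]]]}}

```text
time_s: 8.6
tool_pos: [0.6197, 0.154, 0.0794]
tool_rot: [-179.8, 0.1, 89.9]
force: [0.1, -0.3, -6.2]
grip_width: 0.0595
grasp_force: 40.0
```

>>> {"name": "jog_arm", "arguments": {"motion": [[[0,0,0,0,0,0,1],[0,0,0.05,0,0,0,1],[0,0,0.1,0,0,0,1],[0,0,0.13,0,0,0,1],[0,0,0.15,0,0,0,1]]]}}

```text
time_s: 9.1
tool_pos: [0.6208, 0.1558, 0.0664]
tool_rot: [-180.0, -0.0, 90.0]
force: [0.3, 0.7, -5.6]
grip_width: 0.0589
grasp_force: 40.0
```

>>> {"name": "jog_arm", "arguments": {"motion": [[[0,0,0.01,0,0,0,1],[0,0,0.018,0,0,0,1],[0,0,0.025,0,0,0,1],[0,0,0.03,0,0,0,1],[0,0,0.034,0,0,0,1]]]}}

```text
time_s: 9.6
tool_pos: [0.6209, 0.1556, 0.0632]
tool_rot: [180.0, -0.0, 90.0]
force: [-0.3, 0.9, -6.3]
grip_width: 0.0588
grasp_force: 40.0
```

>>> {"name": "jog_arm", "arguments": {"motion": [[[0,0,0.003,0,0,0,1],[0,0,0.006,0,0,0,1],[0,0,0.009,0,0,0,1]]]}}

```text
time_s: 9.9
tool_pos: [0.6209, 0.1557, 0.0623]
tool_rot: [180.0, -0.0, 90.0]
force: [-0.0, 0.2, -6.3]
grip_width: 0.0588
grasp_force: 40.0
```

>>> {"name": "jog_arm", "arguments": {"motion": [[[0,0,0.004,0,0,0,1],[0,0,0.008,0,0,0,1],[0,0,0.008,0,0,0,1]]]}}

```text
time_s: 10.2
tool_pos: [0.6209, 0.1556, 0.0618]
tool_rot: [-180.0, -0.0, 90.0]
force: [-1.8, -0.1, -2.6]
grip_width: 0.0592
grasp_force: 40.0
```

>>> {"name": "jog_arm", "arguments": {"motion": [[[0,0,0.004,0,0,0,1],[0,0,0.008,0,0,0,1],[0,0,0.008,0,0,0,1]]]}}

```text
time_s: 10.5
tool_pos: [0.6209, 0.1557, 0.0618]
tool_rot: [-180.0, -0.0, 90.0]
force: [-4.6, -1.0, 5.0]
grip_width: 0.0588
grasp_force: 40.0
```

Contact was at z = 0.0618 m, as predicted. I ease the pressure off and open gently.

>>> {"name": "jog_arm", "arguments": {"motion": [[[0,0,-0.005,0,0,0,1],[0,0,-0.006,0,0,0,0.3],[0,0,-0.006,0,0,0,0.2],[0,0,-0.006,0,0,0,0.1],[0,0,-0.006,0,0,0,0]]]}}

```text
time_s: 11.0
tool_pos: [0.6215, 0.1557, 0.0614]
tool_rot: [179.9, -0.0, 90.0]
force: [-0.4, 0.4, 1.0]
grip_width: 0.0775
grasp_force: 0.0
```

>>> {"name": "jog_arm", "arguments": {"motion": [[[0,0,0,0,0,0,0],[0,0,0,0,0,0,0],[0,0,-0.1,0,0,0,0],[0,0,-0.4,0,0,0,0],[0,0,-0.8,0,0,0,0]]]}}

```text
time_s: 11.5
tool_pos: [0.6195, 0.1553, 0.1409]
tool_rot: [-179.8, 0.1, 90.0]
force: [0.2, 1.2, 0.3]
grip_width: 0.0869
grasp_force: 0.0
```

>>> {"name": "jog_arm", "arguments": {"motion": [[[-0.2,-0.1,-0.2,0,0,0,0],[-0.5,-0.28,-0.4,0,0,0,0],[-0.86,-0.47,-0.6,0,0,0,0]]]}}

```text
time_s: 11.8
tool_pos: [0.5738, 0.0698, 0.2029]
tool_rot: [179.9, -0.0, 90.1]
force: [-0.4, -0.5, 0.1]
grip_width: 0.0871
grasp_force: 0.0
```

```bash
cat > chk.py <<'E'
from h import *
import sys
# chk.py pic x y lidheight
x,y,h=map(float,sys.argv[2:5])
o=env.get_obs();im,d=env.read_camera("wrist");c=cam("wrist",o);P=cloud(c,d)
cv2.imwrite(f"pics/{sys.argv[1]}.png",im[:,:,::-1])
near=np.hypot(P[...,0]-x,P[...,1]-y)<.07
for nm,z in(("weight",h+.03),("lid",h)):
    m=(near&(d>0)&(abs(P[...,2]-z)<.006)).astype(np.uint8)
    k,l,st,ce=cv2.connectedComponentsWithStats(m)
    q=P[l==1+np.argmax(st[1:,4])].astype(np.float32)*1000;r=cv2.minAreaRect(q[:,:2].copy())
    print(nm,"z %.1f"%np.median(q[:,2]),np.round(r[0],1),np.round(r[1],1),round(r[2],1))
print(o["time_s"],o["tool_pos"].round(4))
E
python3 chk.py k0 .6204 .156 .04
```

```text
weight z 69.3 [621.2 155.8] [59.5 58.8] 43.8
lid z 39.3 [620.5 156.2] [100.4  72.2] 40.5
11.8 [0.5738 0.0698 0.2029]
```

weight_a stands flat, 0.8 mm from the middle, and the case has not moved. Next is weight_b.

>>> {"name": "jog_arm", "arguments": {"motion": [[[-0.29,-0.16,0,0,0,0,0],[-0.58,-0.32,0,0,0,0,0],[-0.86,-0.47,0,0,0,0,0]]]}}

```text
time_s: 12.15
tool_pos: [0.5264, -0.0177, 0.202]
tool_rot: [179.9, -0.0, 90.0]
force: [-0.8, -0.5, 0.4]
grip_width: 0.0871
grasp_force: 0.0
```

>>> {"name": "jog_arm", "arguments": {"motion": [[[-0.29,-0.16,0,0,0,0,0],[-0.58,-0.32,0,0,0,0,0],[-0.86,-0.47,0,0,0,0,0]]]}}

```text
time_s: 12.45
tool_pos: [0.4793, -0.1039, 0.2019]
tool_rot: [179.9, -0.0, 90.0]
force: [0.7, 0.5, 0.3]
grip_width: 0.0873
grasp_force: 0.0
```

>>> {"name": "jog_arm", "arguments": {"motion": [[[-0.29,-0.16,0,0,0,0,0],[-0.58,-0.32,0,0,0,0,0],[-0.86,-0.47,0,0,0,0,0]]]}}

```text
time_s: 12.75
tool_pos: [0.4322, -0.1899, 0.2018]
tool_rot: [179.9, -0.0, 89.9]
force: [0.7, 0.3, 0.5]
grip_width: 0.0867
grasp_force: 0.0
```

>>> {"name": "jog_arm", "arguments": {"motion": [[[-0.29,-0.16,0,0,0,0,0],[-0.58,-0.32,0,0,0,0,0],[-0.8,-0.45,0,0,0,0,0],[-0.86,-0.46,0,0,0,0,0],[-0.86,-0.46,0,0,0,0,0]]]}}

```text
time_s: 13.25
tool_pos: [0.387, -0.2751, 0.2017]
tool_rot: [179.9, -0.0, 89.9]
force: [0.1, 0.5, -0.2]
grip_width: 0.087
grasp_force: 0.0
```

```bash
python3 w.py w4 wb
```

```text
t 13.25 tcp [ 0.387  -0.2751  0.2017] rot [ 1.7991e+02 -3.0000e-02  8.9860e+01] table -0.0007
wb z 29.3 rect [ 386.  -268.3] [47.3 46.7] 90.0
  spot px [324.9 212.5] 342 -> [ 386.3 -267.9   30. ]
```

View pics/w4.png

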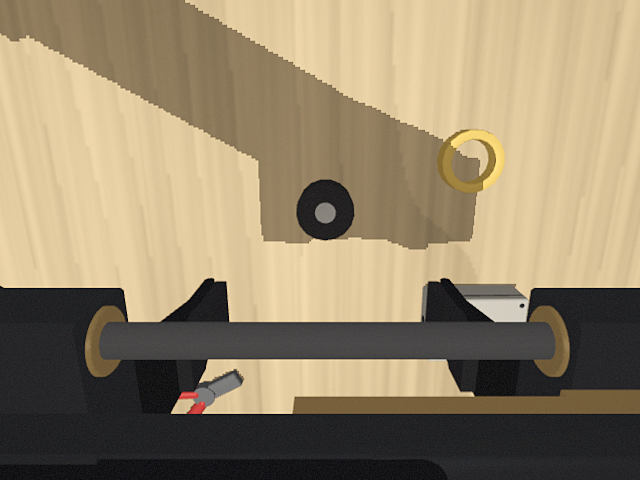

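weight_b is at (325,211) in the picture, i.e. (386.2, -268.2) mm with its top at 29.3 mm. The yellow ring at (470,160) is clear of the fingers.

>>> {"name": "jog_arm", "arguments": {"motion": [[[0.03,-0.006,0.3,0,0,0,0],[0.058,-0.006,0.6,0,0,0,0],[0.058,-0.006,0.85,0,0,0,0],[0.058,-0.006,1.0,0,0,0,0]]]}}

```text
time_s: 13.7
tool_pos: [0.3865, -0.2662, 0.0993]
tool_rot: [-179.9, -0.1, 90.2]
force: [0.2, 0.1, 0.6]
grip_width: 0.0872
grasp_force: 0.0
```

>>> {"name": "jog_arm", "arguments": {"motion": [[[0,0,0.2,0,0,0,0],[0,0,0.4,0,0,0,0.2],[0,0,0.6,0,0,0,0.2],[0,0,0.75,0,0,0,0.2],[0,0,0.8,0,0,0,0.2]]]}}

```text
time_s: 14.2
tool_pos: [0.3861, -0.2665, 0.0194]
tool_rot: [-179.8, -0.1, 90.2]
force: [-0.8, -0.5, 0.9]
grip_width: 0.0711
grasp_force: 0.0
```

>>> {"name": "jog_arm", "arguments": {"motion": [[[0,0,0,0,0,0,0.2],[0,0,0,0,0,0,0.3],[0,0,0,0,0,0,0.4],[0,0,0,0,0,0,0.5],[0,0,0,0,0,0,1]]]}}

```text
time_s: 14.7
tool_pos: [0.3864, -0.2685, 0.0217]
tool_rot: [180.0, -0.0, 90.0]
force: [-0.6, 0.7, 5.6]
grip_width: 0.0469
grasp_force: 40.0
```

>>> {"name": "jog_arm", "arguments": {"motion": [[[0,0,0,0,0,0,1],[0,0,0,0,0,0,1],[0,0,0,0,0,0,1]]]}}

```text
time_s: 15.0
tool_pos: [0.3864, -0.2685, 0.0217]
tool_rot: [180.0, -0.0, 90.0]
force: [-1.1, 1.8, 6.1]
grip_width: 0.0466
grasp_force: 40.0
```

>>> {"name": "jog_arm", "arguments": {"motion": [[[0,0,-0.05,0,0,0,1],[0,0,-0.2,0,0,0,1],[0,0,-0.5,0,0,0,1],[0,0,-0.8,0,0,0,1],[0,0,-1.0,0,0,0,1]]]}}

```text
time_s: 15.5
tool_pos: [0.3863, -0.269, 0.1225]
tool_rot: [179.9, 0.0, 90.0]
force: [0.3, 1.1, -3.7]
grip_width: 0.0469
grasp_force: 40.0
```

>>> {"name": "jog_arm", "arguments": {"motion": [[[-0.12,0.1,-0.1,0,0,0,1],[-0.3,0.27,-0.2,0,0,0,1],[-0.52,0.46,-0.3,0,0,0,1],[-0.735,0.665,-0.37,0,0,0,1]]]}}

```text
time_s: 15.9
tool_pos: [0.4536, -0.3422, 0.1583]
tool_rot: [180.0, -0.0, 90.1]
force: [-0.4, 0.0, -2.4]
grip_width: 0.0469
grasp_force: 40.0
```

>>> {"name": "jog_arm", "arguments": {"motion": [[[-0.22,0.2,-0.1,0,0,0,1],[-0.44,0.4,-0.2,0,0,0,1],[-0.64,0.58,-0.3,0,0,0,1],[-0.735,0.665,-0.38,0,0,0,1],[-0.735,0.665,-0.38,0,0,0,1]]]}}

```text
time_s: 16.4
tool_pos: [0.52, -0.4171, 0.1963]
tool_rot: [-180.0, 0.1, 90.0]
force: [0.0, 0.2, -3.7]
grip_width: 0.0467
grasp_force: 40.0
```

```bash
python3 w.py w5 cb;python3 w.py w6 cb
```

```text
t 16.4 tcp [ 0.52   -0.4171  0.1963] rot [-1.7998e+02  1.4000e-01  8.9970e+01] table -0.0006
cb z 33.3 rect [ 518.5 -373.2] [84.1 60.1] 0.5
t 16.45 tcp [ 0.519  -0.4159  0.1956] rot [-1.7992e+02  2.0000e-02  8.9970e+01] table -0.0006
cb z 33.3 rect [ 518.6 -373.2] [84.1 60.1] 0.5
```

View pics/w5.png

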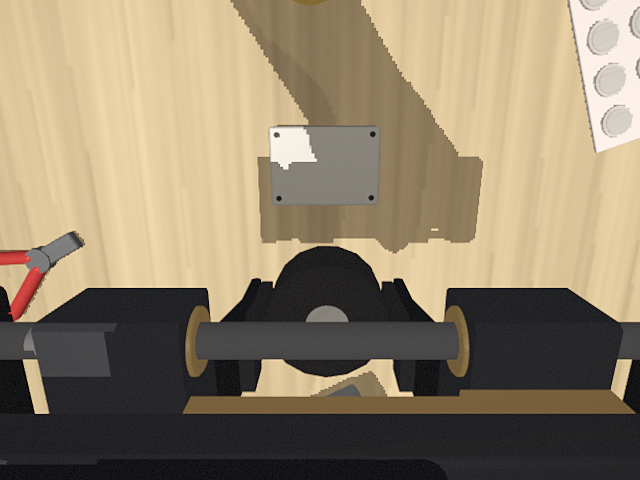

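case_b's lid is fully visible (269–379, 125–205). Its centre is (518.6, -373.2) mm at 33.3 mm.

>>> {"name": "jog_arm", "arguments": {"motion": [[[0.15,-0.006,0,0,0,0,1],[0.3,-0.006,0.1,0,0,0,1],[0.4,-0.006,0.25,0,0,0,1],[0.42,-0.006,0.4,0,0,0,1],[0.42,-0.006,0.5,0,0,0,1]]]}}

```text
time_s: 17.0
tool_pos: [0.5181, -0.3718, 0.1444]
tool_rot: [-179.9, -0.1, 90.1]
force: [0.3, 0.1, -4.0]
grip_width: 0.0468
grasp_force: 40.0
```

>>> {"name": "jog_arm", "arguments": {"motion": [[[0,0,0.2,0,0,0,1],[0,0,0.4,0,0,0,1],[0,0,0.6,0,0,0,1],[0,0,0.7,0,0,0,1],[0,0,0.75,0,0,0,1]]]}}

```text
time_s: 17.5
tool_pos: [0.5178, -0.3737, 0.07]
tool_rot: [-179.9, -0.0, 90.0]
force: [0.0, 0.2, -4.0]
grip_width: 0.0468
grasp_force: 40.0
```

>>> {"name": "jog_arm", "arguments": {"motion": [[[0,0,0,0,0,0,1],[0,0,0.03,0,0,0,1],[0,0,0.06,0,0,0,1],[0,0,0.09,0,0,0,1],[0,0,0.11,0,0,0,1]]]}}

```text
time_s: 18.0
tool_pos: [0.5189, -0.3735, 0.0602]
tool_rot: [180.0, -0.0, 90.0]
force: [0.0, 0.6, -4.2]
grip_width: 0.0469
grasp_force: 40.0
```

>>> {"name": "jog_arm", "arguments": {"motion": [[[0,0,0.005,0,0,0,1],[0,0,0.01,0,0,0,1],[0,0,0.015,0,0,0,1],[0,0,0.02,0,0,0,1],[0,0,0.025,0,0,0,1]]]}}

```text
time_s: 18.5
tool_pos: [0.5188, -0.3736, 0.0578]
tool_rot: [180.0, -0.0, 90.0]
force: [-0.8, 0.2, -2.8]
grip_width: 0.0472
grasp_force: 40.0
```

>>> {"name": "jog_arm", "arguments": {"motion": [[[0,0,0.004,0,0,0,1],[0,0,0.008,0,0,0,1],[0,0,0.01,0,0,0,1]]]}}

```text
time_s: 18.8
tool_pos: [0.5188, -0.3735, 0.0567]
tool_rot: [180.0, -0.0, 90.0]
force: [-0.1, 0.9, -3.7]
grip_width: 0.0471
grasp_force: 40.0
```

>>> {"name": "jog_arm", "arguments": {"motion": [[[0,0,0.004,0,0,0,1],[0,0,0.008,0,0,0,1],[0,0,0.008,0,0,0,1]]]}}

```text
time_s: 19.1
tool_pos: [0.5187, -0.3735, 0.0559]
tool_rot: [180.0, -0.0, 90.0]
force: [-0.3, -0.6, -4.1]
grip_width: 0.0469
grasp_force: 40.0
```

>>> {"name": "jog_arm", "arguments": {"motion": [[[0,0,0.004,0,0,0,1],[0,0,0.007,0,0,0,1],[0,0,0.007,0,0,0,1]]]}}

```text
time_s: 19.4
tool_pos: [0.5187, -0.3736, 0.0558]
tool_rot: [180.0, -0.0, 90.0]
force: [-1.6, 2.4, 1.6]
grip_width: 0.0471
grasp_force: 40.0
```

>>> {"name": "jog_arm", "arguments": {"motion": [[[0,0,0,0,0,0,1],[0,0,0,0,0,0,0.45],[0,0,0,0,0,0,0.35],[0,0,0,0,0,0,0.25],[0,0,0,0,0,0,0.1]]]}}

```text
time_s: 19.9
tool_pos: [0.519, -0.3738, 0.0552]
tool_rot: [180.0, 0.0, 90.0]
force: [-0.4, -0.3, 0.2]
grip_width: 0.0643
grasp_force: 0.0
```

>>> {"name": "jog_arm", "arguments": {"motion": [[[0,0,0,0,0,0,0.1],[0,0,0,0,0,0,0.1],[0,0,-0.1,0,0,0,0],[0,0,-0.4,0,0,0,0],[0,0,-0.8,0,0,0,0]]]}}

```text
time_s: 20.4
tool_pos: [0.5178, -0.3728, 0.1351]
tool_rot: [-179.8, -0.1, 90.0]
force: [0.9, 0.2, 0.2]
grip_width: 0.0863
grasp_force: 0.0
```

>>> {"name": "jog_arm", "arguments": {"motion": [[[0.25,-0.04,-0.1,0,0,0,0],[0.58,-0.1,-0.2,0,0,0,0],[0.94,-0.16,-0.22,0,0,0,0]]]}}

```text
time_s: 20.7
tool_pos: [0.5029, -0.2803, 0.1592]
tool_rot: [179.8, 0.1, 89.9]
force: [0.0, -0.4, 0.5]
grip_width: 0.087
grasp_force: 0.0
```

>>> {"name": "jog_arm", "arguments": {"motion": [[[0.31,-0.05,-0.1,0,0,0,0],[0.62,-0.1,-0.2,0,0,0,0],[0.94,-0.16,-0.22,0,0,0,0]]]}}

```text
time_s: 21.0
tool_pos: [0.4871, -0.1852, 0.1806]
tool_rot: [179.9, 0.0, 89.9]
force: [0.1, 0.3, -0.1]
grip_width: 0.0867
grasp_force: 0.0
```

>>> {"name": "jog_arm", "arguments": {"motion": [[[0.31,-0.05,-0.1,0,0,0,0],[0.62,-0.1,-0.2,0,0,0,0],[0.85,-0.14,-0.22,0,0,0,0],[0.93,-0.157,-0.22,0,0,0,0],[0.93,-0.157,-0.22,0,0,0,0]]]}}

```text
time_s: 21.5
tool_pos: [0.471, -0.0919, 0.2015]
tool_rot: [180.0, -0.1, 90.1]
force: [0.5, -0.6, 0.5]
grip_width: 0.0873
grasp_force: 0.0
```

```bash
cat > top.py <<'E'
from h import *
import sys
im,d=env.read_camera("top");P=cloud(cam("top"),d)
L=dict(a=(620.5,156,.04),b=(518.6,-373.2,.034),c=(376,260,.028),d=(513,386.7,.022))
cv2.imwrite(f"pics/{sys.argv[1]}.png",im[:,:,::-1])
for n in sys.argv[2:]:
    x,y,h=L[n];near=np.hypot(P[...,0]-x/1000,P[...,1]-y/1000)<.065
    for nm,z in(("weight",h+.0315),("lid",h+.0015)):
        m=(near&(d>0)&(abs(P[...,2]-z)<.006)).astype(np.uint8)
        k,l,st,ce=cv2.connectedComponentsWithStats(m)
        if k<2:print(n,nm,"none");continue
        q=P[l==1+np.argmax(st[1:,4])].astype(np.float32)*1000;r=cv2.minAreaRect(q[:,:2].copy())
        print(n,nm,"z %.1f"%np.median(q[:,2]),np.round(r[0],1),np.round(r[1],1),round(r[2],1))
E
python3 w.py w7 wc; python3 top.py t1 a b
```

```text
t 21.5 tcp [ 0.471  -0.0919  0.2015] rot [ 1.7996e+02 -8.0000e-02  9.0120e+01] table -0.0006
wc z 29.3 rect [471.  -84.4] [36. 36.] 88.6
  spot px [325.3 212.1] 144 -> [470.4 -84.2  30. ]
a weight z 70.0 [619.9 156.3] [57.4 56.6] 8.9
a lid z 39.8 [619.8 156.5] [100.7  72.2] 40.4
b weight z 63.6 [ 518.5 -372.7] [45.3 48.2] 7.8
b lid z 33.5 [ 518.1 -371.5] [83.8 60.8] 0.3
```

View pics/w7.png

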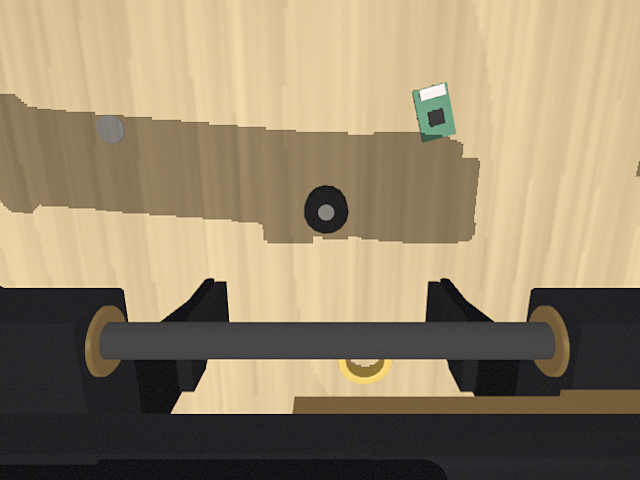

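Both finished stacks are fine, within about 1 mm of the middle. weight_c is at (326,210) in the picture, i.e. (470.7, -84.3) mm with its top at 29.3 mm.

>>> {"name": "jog_arm", "arguments": {"motion": [[[0.04,0,0.3,0,0,0,0.1],[0.079,0,0.6,0,0,0,0.2],[0.079,0,0.85,0,0,0,0.2],[0.079,0,1.0,0,0,0,0.2]]]}}

```text
time_s: 22.0
tool_pos: [0.4698, -0.087, 0.0993]
tool_rot: [-179.8, 0.2, 89.8]
force: [0.3, -0.4, 0.3]
grip_width: 0.071
grasp_force: 0.0
```

>>> {"name": "jog_arm", "arguments": {"motion": [[[0,0,0.2,0,0,0,0.2],[0,0,0.4,0,0,0,0.25],[0,0,0.6,0,0,0,0.25],[0,0,0.75,0,0,0,0.25],[0,0,0.8,0,0,0,0.25]]]}}

```text
time_s: 22.5
tool_pos: [0.4697, -0.0872, 0.0197]
tool_rot: [-179.8, 0.2, 89.8]
force: [-0.6, -0.1, -0.1]
grip_width: 0.0657
grasp_force: 0.0
```

>>> {"name": "jog_arm", "arguments": {"motion": [[[0,0,0,0,0,0,0.3],[0,0,0,0,0,0,0.4],[0,0,0,0,0,0,0.5],[0,0,0,0,0,0,0.6],[0,0,0,0,0,0,1]]], "grip_force": 30}}

```text
time_s: 23.0
tool_pos: [0.4711, -0.0844, 0.0217]
tool_rot: [180.0, -0.0, 90.0]
force: [-3.9, -0.7, 2.0]
grip_width: 0.0368
grasp_force: 1.8
```

>>> {"name": "jog_arm", "arguments": {"motion": [[[0,0,0,0,0,0,1],[0,0,0,0,0,0,1],[0,0,0,0,0,0,1]]]}}

```text
time_s: 23.3
tool_pos: [0.4711, -0.0844, 0.0217]
tool_rot: [-180.0, -0.0, 90.0]
force: [-2.3, 1.0, 6.3]
grip_width: 0.0358
grasp_force: 30.0
```

>>> {"name": "jog_arm", "arguments": {"motion": [[[0,0,-0.05,0,0,0,1],[0,0,-0.2,0,0,0,1],[0,0,-0.5,0,0,0,1],[0,0,-0.8,0,0,0,1],[0,0,-1.0,0,0,0,1]]]}}

```text
time_s: 23.8
tool_pos: [0.4714, -0.0851, 0.1226]
tool_rot: [179.9, -0.0, 90.0]
force: [-0.2, -0.1, -2.7]
grip_width: 0.0359
grasp_force: 30.0
```

>>> {"name": "jog_arm", "arguments": {"motion": [[[0.14,-0.04,-0.05,0,0,0,1],[0.38,-0.1,-0.1,0,0,0,1],[0.66,-0.18,-0.2,0,0,0,1],[0.964,-0.27,-0.25,0,0,0,1]]]}}

```text
time_s: 24.2
tool_pos: [0.4438, 0.0122, 0.1469]
tool_rot: [179.9, -0.1, 89.9]
force: [0.6, 0.7, -2.7]
grip_width: 0.0364
grasp_force: 30.0
```

>>> {"name": "jog_arm", "arguments": {"motion": [[[0.25,-0.07,-0.06,0,0,0,1],[0.5,-0.14,-0.12,0,0,0,1],[0.75,-0.21,-0.2,0,0,0,1],[0.964,-0.27,-0.25,0,0,0,1]]]}}

```text
time_s: 24.6
tool_pos: [0.4164, 0.1093, 0.1715]
tool_rot: [180.0, -0.1, 90.0]
force: [1.0, 0.7, -2.5]
grip_width: 0.036
grasp_force: 30.0
```

>>> {"name": "jog_arm", "arguments": {"motion": [[[0.25,-0.07,-0.06,0,0,0,1],[0.5,-0.14,-0.12,0,0,0,1],[0.75,-0.21,-0.2,0,0,0,1],[0.9,-0.25,-0.25,0,0,0,1],[0.964,-0.267,-0.25,0,0,0,1]]]}}

```text
time_s: 25.1
tool_pos: [0.3901, 0.2058, 0.1966]
tool_rot: [180.0, -0.0, 90.1]
force: [0.3, -0.2, -2.3]
grip_width: 0.0356
grasp_force: 30.0
```

```bash
python3 w.py w8 cc;python3 w.py w9 cc
```

```text
t 25.1 tcp [0.3901 0.2058 0.1966] rot [ 1.7995e+02 -3.0000e-02  9.0120e+01] table -0.0007
cc z 27.3 rect [375.1 260.1] [50.1 68.1] 55.1
t 25.15 tcp [0.3899 0.2058 0.1962] rot [179.98  -0.    90.11] table -0.0006
cc z 27.3 rect [375.1 260.1] [50.1 68.1] 55.1
```

View pics/w8.png

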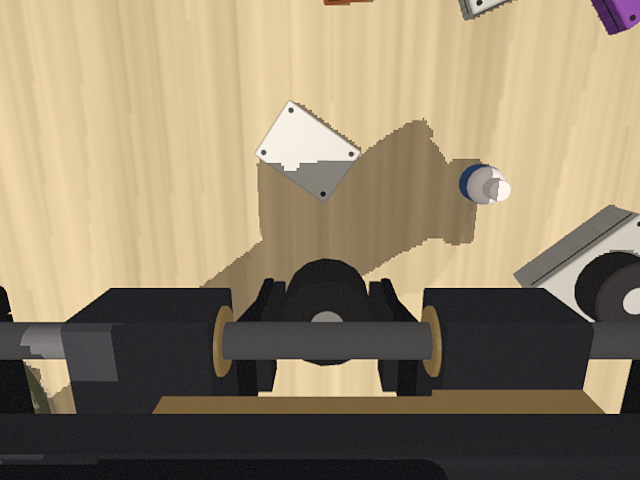

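case_c's lid is fully visible (256–361, 100–202). Its centre is (375.1, 260.1) mm at 27.3 mm, and the glue bottle at (485,185) is well clear.

>>> {"name": "jog_arm", "arguments": {"motion": [[[0.18,-0.05,0,0,0,0,1],[0.36,-0.1,0.1,0,0,0,1],[0.5,-0.15,0.25,0,0,0,1],[0.547,-0.15,0.4,0,0,0,1],[0.547,-0.15,0.5,0,0,0,1]]]}}

```text
time_s: 25.7
tool_pos: [0.3741, 0.2598, 0.1443]
tool_rot: [-179.9, 0.1, 90.1]
force: [0.5, -0.2, -2.9]
grip_width: 0.0363
grasp_force: 30.0
```

>>> {"name": "jog_arm", "arguments": {"motion": [[[0,0,0.2,0,0,0,1],[0,0,0.4,0,0,0,1],[0,0,0.6,0,0,0,1],[0,0,0.75,0,0,0,1],[0,0,0.8,0,0,0,1]]]}}

```text
time_s: 26.2
tool_pos: [0.3743, 0.2579, 0.0643]
tool_rot: [-179.9, 0.2, 90.0]
force: [-0.4, 0.2, -2.4]
grip_width: 0.0358
grasp_force: 30.0
```

>>> {"name": "jog_arm", "arguments": {"motion": [[[0,0,0,0,0,0,1],[0,0,0.03,0,0,0,1],[0,0,0.06,0,0,0,1],[0,0,0.09,0,0,0,1],[0,0,0.12,0,0,0,1]]]}}

```text
time_s: 26.7
tool_pos: [0.3754, 0.2594, 0.0544]
tool_rot: [180.0, -0.0, 90.0]
force: [0.1, -0.1, -2.7]
grip_width: 0.0363
grasp_force: 30.0
```

>>> {"name": "jog_arm", "arguments": {"motion": [[[0,0,0.006,0,0,0,1],[0,0,0.012,0,0,0,1],[0,0,0.018,0,0,0,1],[0,0,0.024,0,0,0,1],[0,0,0.03,0,0,0,1]]]}}

```text
time_s: 27.2
tool_pos: [0.3753, 0.2593, 0.0513]
tool_rot: [180.0, -0.0, 90.0]
force: [-0.2, -0.3, -2.8]
grip_width: 0.036
grasp_force: 30.0
```

>>> {"name": "jog_arm", "arguments": {"motion": [[[0.004,0,0.003,0,0,0,1],[0.007,0,0.007,0,0,0,1],[0.007,0,0.01,0,0,0,1]]]}}

```text
time_s: 27.5
tool_pos: [0.3753, 0.26, 0.0502]
tool_rot: [180.0, -0.0, 90.0]
force: [-0.4, 0.0, -2.5]
grip_width: 0.0358
grasp_force: 30.0
```

>>> {"name": "jog_arm", "arguments": {"motion": [[[0,0,0.004,0,0,0,1],[0,0,0.008,0,0,0,1],[0,0,0.01,0,0,0,1]]]}}

```text
time_s: 27.8
tool_pos: [0.3753, 0.2599, 0.0497]
tool_rot: [-180.0, -0.0, 90.0]
force: [-1.1, -1.2, 5.0]
grip_width: 0.0361
grasp_force: 30.0
```

>>> {"name": "jog_arm", "arguments": {"motion": [[[0,0,-0.004,0,0,0,1],[0,0,-0.004,0,0,0,0.55],[0,0,-0.004,0,0,0,0.45],[0,0,-0.004,0,0,0,0.35],[0,0,-0.004,0,0,0,0.25]]]}}

```text
time_s: 28.3
tool_pos: [0.3754, 0.2601, 0.0498]
tool_rot: [180.0, -0.0, 90.0]
force: [0.2, 1.0, 0.5]
grip_width: 0.0555
grasp_force: 0.0
```

>>> {"name": "jog_arm", "arguments": {"motion": [[[0,0,0,0,0,0,0.2],[0,0,0,0,0,0,0.2],[0,0,-0.1,0,0,0,0.2],[0,0,-0.4,0,0,0,0.1],[0,0,-0.8,0,0,0,0]]]}}

```text
time_s: 28.8
tool_pos: [0.3743, 0.2587, 0.1298]
tool_rot: [-179.9, 0.2, 90.0]
force: [0.2, 2.0, -0.1]
grip_width: 0.0787
grasp_force: 0.0
```

>>> {"name": "jog_arm", "arguments": {"motion": [[[-0.25,0.12,-0.15,0,0,0,0],[-0.55,0.27,-0.3,0,0,0,0],[-0.86,0.42,-0.36,0,0,0,0]]]}}

```text
time_s: 29.1
tool_pos: [0.4186, 0.1736, 0.1681]
tool_rot: [179.8, -0.2, 90.1]
force: [1.2, 0.5, -0.1]
grip_width: 0.0867
grasp_force: 0.0
```

```bash
python3 chk.py k2 .3751 .2601 .028
```

```text
weight z 57.2 [375.7 259.7] [36.3 36.4] 82.6
lid z 27.2 [375.1 260.1] [50.2 68.1] 55.0
29.1 [0.4186 0.1736 0.1681]
```

>>> {"name": "jog_arm", "arguments": {"motion": [[[-0.3,0.14,-0.15,0,0,0,0],[-0.6,0.29,-0.3,0,0,0,0],[-0.8,0.39,-0.36,0,0,0,0],[-0.86,0.424,-0.36,0,0,0,0],[-0.86,0.424,-0.36,0,0,0,0]]]}}

```text
time_s: 29.65
tool_pos: [0.4597, 0.0876, 0.2018]
tool_rot: [180.0, -0.0, 89.9]
force: [-0.9, 0.3, -0.4]
grip_width: 0.0868
grasp_force: 0.0
```

```bash
python3 w.py w10 wd; python3 top.py t2 c b d
```

```text
t 29.65 tcp [0.4597 0.0876 0.2018] rot [ 1.800e+02 -3.000e-02  8.989e+01] table -0.0007
wd z 29.3 rect [459.2  96.2] [26.3 26.2] 45.2
  spot px [325.4 210.5] 116 -> [459.1  96.4  30. ]
c weight z 57.9 [375.6 260.2] [35.4 34.9] 71.0
c lid z 27.9 [374.6 260.2] [51.3 67.6] 55.7
b weight z 63.3 [ 518.9 -372.3] [46.4 46. ] 43.7
b lid z 33.5 [ 518.1 -371.5] [84.9 61.2] 0.6
d weight none
d lid z 21.8 [512.3 387.1] [55.6 41.3] 23.5
```

View pics/w10.png

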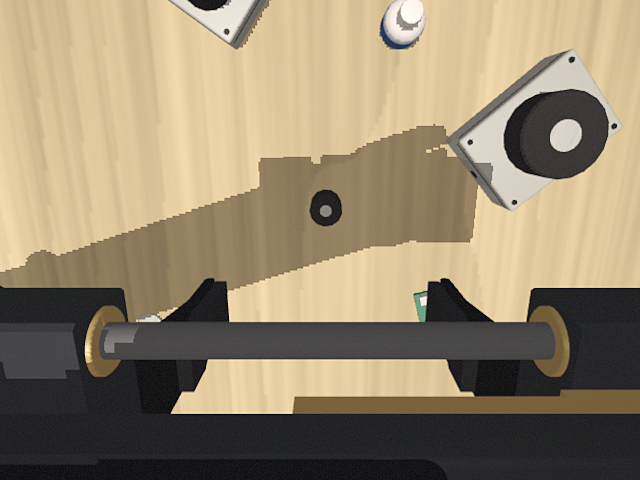

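weight_c is fine, 0.7 mm off. weight_d is at (326,208) in the picture, i.e. (459.3, 96.3) mm.

>>> {"name": "jog_arm", "arguments": {"motion": [[[0.04,0,0.3,0,0,0,0.1],[0.08,0,0.6,0,0,0,0.3],[0.08,0,0.85,0,0,0,0.4],[0.08,0,1.0,0,0,0,0.4]]]}}

```text
time_s: 30.15
tool_pos: [0.4573, 0.0973, 0.0991]
tool_rot: [-179.8, 0.1, 90.2]
force: [-0.3, 0.3, 0.5]
grip_width: 0.0628
grasp_force: 0.0
```

>>> {"name": "jog_arm", "arguments": {"motion": [[[0,0,0.2,0,0,0,0.4],[0,0,0.4,0,0,0,0.4],[0,0,0.6,0,0,0,0.4],[0,0,0.75,0,0,0,0.4],[0,0,0.8,0,0,0,0.4]]]}}

```text
time_s: 30.65
tool_pos: [0.4573, 0.0968, 0.0195]
tool_rot: [-179.8, 0.1, 90.1]
force: [-0.3, 0.3, -0.4]
grip_width: 0.0525
grasp_force: 0.0
```

>>> {"name": "jog_arm", "arguments": {"motion": [[[0,0,0,0,0,0,0.4],[0,0,0,0,0,0,0.5],[0,0,0,0,0,0,0.6],[0,0,0,0,0,0,0.65],[0,0,0,0,0,0,1]]], "grip_force": 20}}

```text
time_s: 31.15
tool_pos: [0.46, 0.0962, 0.0221]
tool_rot: [180.0, -0.0, 90.0]
force: [0.8, 0.5, -0.1]
grip_width: 0.0297
grasp_force: 0.8
```

>>> {"name": "jog_arm", "arguments": {"motion": [[[0,0,0,0,0,0,1],[0,0,0,0,0,0,1],[0,0,0,0,0,0,1]]]}}

```text
time_s: 31.45
tool_pos: [0.4597, 0.0961, 0.022]
tool_rot: [-180.0, -0.0, 90.0]
force: [-1.3, 0.5, 6.2]
grip_width: 0.0265
grasp_force: 20.0
```

>>> {"name": "jog_arm", "arguments": {"motion": [[[0,0,-0.05,0,0,0,1],[0,0,-0.2,0,0,0,1],[0,0,-0.5,0,0,0,1],[0,0,-0.8,0,0,0,1],[0,0,-1.0,0,0,0,1]]]}}

```text
time_s: 31.95
tool_pos: [0.4604, 0.0957, 0.1234]
tool_rot: [179.9, -0.0, 90.0]
force: [0.3, 0.7, -1.6]
grip_width: 0.0266
grasp_force: 20.0
```

>>> {"name": "jog_arm", "arguments": {"motion": [[[0.12,0.03,-0.08,0,0,0,1],[0.32,0.07,-0.16,0,0,0,1],[0.56,0.12,-0.25,0,0,0,1],[0.8,0.18,-0.35,0,0,0,1]]]}}

```text
time_s: 32.35
tool_pos: [0.4769, 0.1786, 0.1558]
tool_rot: [-179.9, 0.0, 90.1]
force: [0.3, 0.1, -0.8]
grip_width: 0.0263
grasp_force: 20.0
```

>>> {"name": "jog_arm", "arguments": {"motion": [[[0.2,0.045,-0.1,0,0,0,1],[0.4,0.09,-0.2,0,0,0,1],[0.6,0.135,-0.3,0,0,0,1],[0.8,0.18,-0.4,0,0,0,1]]]}}

```text
time_s: 32.75
tool_pos: [0.4947, 0.2589, 0.1953]
tool_rot: [-179.9, 0.1, 90.1]
force: [-0.7, -0.5, -1.2]
grip_width: 0.0265
grasp_force: 20.0
```

>>> {"name": "jog_arm", "arguments": {"motion": [[[0.2,0.045,0,0,0,0,1],[0.4,0.09,0,0,0,0,1],[0.6,0.135,0,0,0,0,1],[0.75,0.17,0,0,0,0,1],[0.79,0.176,0,0,0,0,1]]]}}

```text
time_s: 33.25
tool_pos: [0.5122, 0.3382, 0.1948]
tool_rot: [-179.9, 0.1, 90.2]
force: [-0.2, -0.4, -1.2]
grip_width: 0.0264
grasp_force: 20.0
```

```bash
python3 w.py w11 cd;python3 w.py w12 cd
```

```text
t 33.25 tcp [0.5122 0.3382 0.1948] rot [-1.7992e+02  1.0000e-01  9.0230e+01] table -0.0007
cd z 21.3 rect [512.7 387.1] [54.1 40. ] 23.6
t 33.3 tcp [0.5124 0.3372 0.1952] rot [-1.7994e+02  1.0000e-01  9.0170e+01] table -0.0007
cd z 21.3 rect [512.7 387. ] [54.  40.1] 23.5
```

View pics/w11.png

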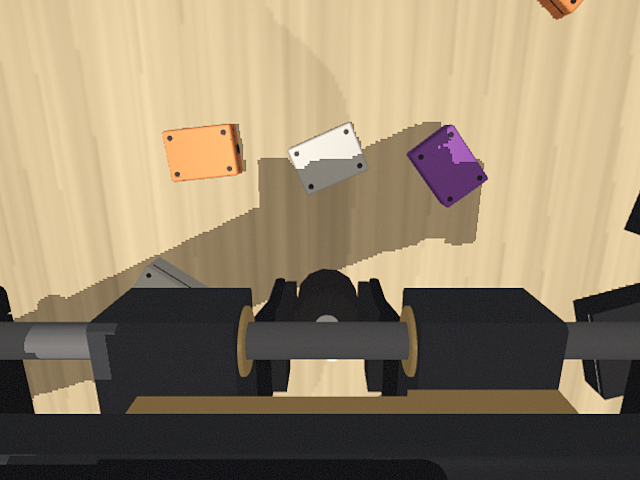

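The middle grey box at (328,158) is case_d, centred at (512.7, 387.0) mm with its lid at 21.3 mm. The boxes on either side, orange (203,152) and purple (447,165), are the look-alikes and stay untouched.

>>> {"name": "jog_arm", "arguments": {"motion": [[[0.18,0,0,0,0,0,1],[0.36,-0.006,0.1,0,0,0,1],[0.48,-0.006,0.25,0,0,0,1],[0.518,-0.006,0.4,0,0,0,1],[0.518,-0.006,0.5,0,0,0,1]]]}}

```text
time_s: 33.85
tool_pos: [0.5116, 0.3866, 0.1443]
tool_rot: [-179.9, 0.1, 90.0]
force: [0.5, -0.7, -1.4]
grip_width: 0.0263
grasp_force: 20.0
```

>>> {"name": "jog_arm", "arguments": {"motion": [[[0,0,0.2,0,0,0,1],[0,0,0.4,0,0,0,1],[0,0,0.6,0,0,0,1],[0,0,0.77,0,0,0,1],[0,0,0.85,0,0,0,1]]]}}

```text
time_s: 34.35
tool_pos: [0.5119, 0.3852, 0.0595]
tool_rot: [-179.9, 0.1, 89.9]
force: [-0.9, 0.1, -1.5]
grip_width: 0.027
grasp_force: 20.0
```

>>> {"name": "jog_arm", "arguments": {"motion": [[[0,0,0,0,0,0,1],[0,0,0.04,0,0,0,1],[0,0,0.08,0,0,0,1],[0,0,0.11,0,0,0,1],[0,0,0.136,0,0,0,1]]]}}

```text
time_s: 34.85
tool_pos: [0.5128, 0.3869, 0.0482]
tool_rot: [180.0, -0.0, 90.0]
force: [-0.1, -0.4, -1.6]
grip_width: 0.0263
grasp_force: 20.0
```

>>> {"name": "jog_arm", "arguments": {"motion": [[[0,0,0.005,0,0,0,1],[0,0,0.01,0,0,0,1],[0,0,0.015,0,0,0,1],[0,0,0.02,0,0,0,1],[0,0,0.025,0,0,0,1]]]}}

```text
time_s: 35.35
tool_pos: [0.5127, 0.3868, 0.0457]
tool_rot: [180.0, -0.0, 90.0]
force: [0.1, 0.2, -2.0]
grip_width: 0.0265
grasp_force: 20.0
```

>>> {"name": "jog_arm", "arguments": {"motion": [[[0.002,0,0.004,0,0,0,1],[0.002,0,0.008,0,0,0,1],[0.002,0,0.012,0,0,0,1],[0.002,0,0.012,0,0,0,1]]]}}

```text
time_s: 35.75
tool_pos: [0.5126, 0.3869, 0.0443]
tool_rot: [-180.0, 0.0, 90.0]
force: [-0.1, -0.7, -1.6]
grip_width: 0.0262
grasp_force: 20.0
```

>>> {"name": "jog_arm", "arguments": {"motion": [[[0,0,0.004,0,0,0,1],[0,0,0.008,0,0,0,1],[0,0,0.008,0,0,0,1]]]}}

```text
time_s: 36.05
tool_pos: [0.5127, 0.3869, 0.0441]
tool_rot: [-180.0, -0.0, 90.0]
force: [-1.8, -1.4, 2.8]
grip_width: 0.0261
grasp_force: 20.0
```

>>> {"name": "jog_arm", "arguments": {"motion": [[[0,0,-0.003,0,0,0,1],[0,0,-0.003,0,0,0,0.66],[0,0,-0.003,0,0,0,0.6],[0,0,-0.003,0,0,0,0.5],[0,0,-0.003,0,0,0,0.4]]]}}

```text
time_s: 36.55
tool_pos: [0.5127, 0.387, 0.0438]
tool_rot: [180.0, -0.0, 90.0]
force: [0.6, -0.1, 0.1]
grip_width: 0.0432
grasp_force: 0.0
```

>>> {"name": "jog_arm", "arguments": {"motion": [[[0,0,0,0,0,0,0.4],[0,0,0,0,0,0,0.4],[0,0,-0.1,0,0,0,0.4],[0,0,-0.4,0,0,0,0.4],[0,0,-0.8,0,0,0,0.4]]]}}

```text
time_s: 37.05
tool_pos: [0.5115, 0.3861, 0.1235]
tool_rot: [-179.9, 0.2, 90.0]
force: [1.0, 0.8, 0.1]
grip_width: 0.0517
grasp_force: 0.0
```

>>> {"name": "jog_arm", "arguments": {"motion": [[[-0.2,0,-0.2,0,0,0,0.4],[-0.5,0,-0.4,0,0,0,0.4],[-0.7,0,-0.7,0,0,0,0.4],[-0.8,0,-0.8,0,0,0,0.4],[-0.8,0,-0.8,0,0,0,0.4]]]}}

```text
time_s: 37.55
tool_pos: [0.5142, 0.3059, 0.2062]
tool_rot: [179.8, -0.2, 89.9]
force: [0.1, 0.4, -0.0]
grip_width: 0.0517
grasp_force: 0.0
```

```bash
python3 chk.py k3 .5127 .387 .022; python3 top.py t3 a b c d
```

```text
weight z 51.2 [513.  386.8] [26.1 26.1] 44.5
lid z 21.3 [512.8 387.1] [54.1 40. ] 23.3
37.55 [0.5142 0.3059 0.2062]
a weight z 69.8 [619.9 156.4] [58.3 56.5] 7.3
a lid z 39.9 [619.6 156.6] [101.5  72.1] 40.2
b weight z 63.6 [ 518.8 -371.8] [46.1 46.8] 50.3
b lid z 33.4 [ 518.3 -371.5] [84.9 61.2] 0.7
c weight z 57.7 [375.2 260.4] [35.5 35. ] 52.9
c lid z 27.5 [374.7 260.3] [50.5 68.4] 54.2
d weight none
d lid none
```

View pics/k3.png

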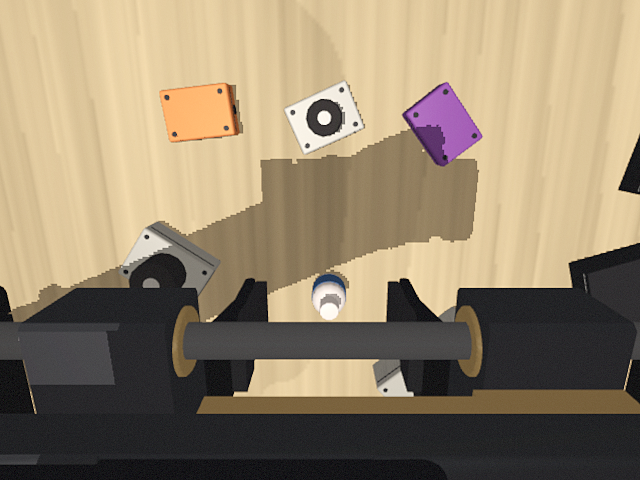

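The picture shows weight_d at (324,117), centred on case_d between the two untouched look-alikes. All four weights are within 1 mm of the middle of their lids and level, and the arm is clear of everything.

```bash
python3 -c "
from cell import env
print(env.sign_off())"
```

```text
the job is handed in; nothing more can be done
None
```

All four weights stand upright within about 1 mm of the middle of their matching lids, placed in order from largest to smallest in about 38 s, with the cases and look-alikes still in place, and the job is handed in.

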